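Charge the wax melter and hold the probe in its well

TASK

Tip all six wax lumps from the scoop into the open bay of the wax melter and set the scoop back upright on the table. Then take the temperature probe out of its stand, pass its blade down through the narrow slot in the melter's guard, and finish still holding it there: more than half of the blade inside, upright, with the handle's collar clear above the slot's lips, so that only the gripper carries it. Leave the tape, the card roll and the wax block where they are.

Things in the scene. Friction and masses are not known exactly. Their poses are not given: they have to be found in the camera images.
- melter: the cold wax melter, a steel box fixed to the table, 130 (x) x 210 (y) x 100 mm high; origin at the centre of its underside, z up. Walls 4 mm. Its +y part is the open loading bay; its -y part (y from -106 to -10 mm) is a well under a flat guard plate, top at z = 100 mm, with a slot. On its -x face a control panel, knob and drain tap stand out 24 mm at most.
- bay_floor (a point): centre of the inner floor of the melter's open loading bay, axes as the melter's; the bay inside is 122 (x) x 111 (y) mm, and 88 mm deep: its rim is 88 mm above this point
- slot_mouth (a point): centre of the slot in the guard, at the top of its flared lips, 106 mm above the table; axes as the melter's. Slot 10 mm (x) by 26 mm (y), 2 mm more each way than the probe's blade; four steel lips flare at 45 degrees from the slot at the guard's top, 6 mm below this point, to a mouth of 22 x 38 mm. The guard is 4 mm thick; below is free space to 94 mm under this point.
- scoop: loose steel hand scoop with six wax lumps: a tray 100 (x) x 76 (y) mm, sides 35 mm high, closed at +x, open at its mouth at -x; origin under its centre, z up. A wooden bar handle runs above it along x, 16 mm wide (y), from x = -30 to +54 mm and z = 64 to 82 mm. About 0.22 kg empty. Lumps start to slide when the mouth dips about 20 degrees; all are out by 54.
- scoop_grip (a point): point on the middle line of the scoop's handle, above the middle of its tray, 73 mm above the underside; axes as the scoop's: pinch across y here
- scoop_mouth (a point): middle of the scoop's mouth edge, 50 mm from its centre towards -x, 3 mm above the underside
- stand: wooden block fixed to the table, 70 x 80 x 50 mm high, with a loose slot (11 x 27 mm, 42 mm deep) in which the probe stands upright; origin at the centre of its underside
- probe: loose flat temperature probe, 0.13 kg, 130 mm long, standing in the stand tip down, tip 8 mm above the table; origin at the tip, z from tip to handle. Blade 8 mm thick (x), 24 mm wide (y), 75 mm long, tip rounded; above it a 6 mm collar 20 x 36 mm, then a black handle 18 mm thick (x), 34 mm wide (y), 81 to 125 mm above the tip.
- probe_tip (a point): lower end of the probe's blade, on its middle line, axes as the probe's
- probe_shoulder (a point): where the blade meets the collar, 75 mm above the tip
- probe_grip (a point): middle of the probe's handle, 102 mm above the tip, axes as the probe's: pinch across x here
- wax_slab: bystander: pale wax block 44 x 62 x 28 mm lying on the table, origin under its centre
- card_roll: bystander: roll of brown corrugated card, 62 mm across, 45 mm high, standing on the table, origin under its centre
- tape_roll: bystander: roll of tape, 98 mm across, 25 mm high, lying on the table, origin under its centre
- lump_0: wax lump 19 x 17 x 16 mm, 10 g, one of six alike in the scoop, origin at the centre of its underside
- lump_1: wax lump 19 x 17 x 16 mm, 10 g, one of six alike in the scoop, origin at the centre of its underside
- lump_2: wax lump 19 x 17 x 16 mm, 10 g, one of six alike in the scoop, origin at the centre of its underside
- lump_3: wax lump 19 x 17 x 16 mm, 10 g, one of six alike in the scoop, origin at the centre of its underside
- lump_4: wax lump 19 x 17 x 16 mm, 10 g, one of six alike in the scoop, origin at the centre of its underside
- lump_5: wax lump 19 x 17 x 16 mm, 10 g, one of six alike in the scoop, origin at the centre of its underside

How it is judged (in metres and radians):
On the way, in this order (a step that is already met when the one before it is completed fails the run):
1. the scoop, in the gripper, is tipped over the melter's bay (angle between scoop's own z axis and vertical above 0.35 rad and contact force between the fingers and scoop above 1 N and height (world z) of scoop_mouth above 0.07 m and horizontal distance between scoop_mouth and bay_floor below 0.09 m).
2. all six lumps lie in the bay (x of lump_0 in the frame of bay_floor between -0.061 and 0.061 m and y of lump_0 in the frame of bay_floor between -0.057 and 0.057 m and z of lump_0 in the frame of bay_floor between -0.005 and 0.065 m and x of lump_1 in the frame of bay_floor between -0.061 and 0.061 m and y of lump_1 in the frame of bay_floor between -0.057 and 0.057 m and z of lump_1 in the frame of bay_floor between -0.005 and 0.065 m and x of lump_2 in the frame of bay_floor between -0.061 and 0.061 m and y of lump_2 in the frame of bay_floor between -0.057 and 0.057 m and z of lump_2 in the frame of bay_floor between -0.005 and 0.065 m and x of lump_3 in the frame of bay_floor between -0.061 and 0.061 m and y of lump_3 in the frame of bay_floor between -0.057 and 0.057 m and z of lump_3 in the frame of bay_floor between -0.005 and 0.065 m and x of lump_4 in the frame of bay_floor between -0.061 and 0.061 m and y of lump_4 in the frame of bay_floor between -0.057 and 0.057 m and z of lump_4 in the frame of bay_floor between -0.005 and 0.065 m and x of lump_5 in the frame of bay_floor between -0.061 and 0.061 m and y of lump_5 in the frame of bay_floor between -0.057 and 0.057 m and z of lump_5 in the frame of bay_floor between -0.005 and 0.065 m), for 0.3 s.
3. the scoop stands upright on the table, let go (height (world z) of scoop below 0.006 m and angle between scoop's own z axis and vertical below 0.08 rad and contact force between the fingers and scoop below 0.2 N and linear speed of scoop below 0.03 m/s), for 0.2 s.
4. the held probe's tip is in the slot (x of probe_tip in the frame of slot_mouth between -0.005 and 0.005 m and y of probe_tip in the frame of slot_mouth between -0.005 and 0.005 m and z of probe_tip in the frame of slot_mouth below -0.008 m and contact force between the fingers and probe above 2 N).
At the end, for the whole second after the job is handed in: Lumps all in the bay; scoop upright on the table, untouched; probe held at rest within 0.1 rad of upright, tip within 5 mm of the slot's middle and 38 mm or more (half the blade) below the lips' top, collar 2 mm or more above them, under 12 N on the melter; bystanders moved under 25 mm (all of step 2 and x of probe_tip in the frame of slot_mouth between -0.005 and 0.005 m and y of probe_tip in the frame of slot_mouth between -0.005 and 0.005 m and z of probe_tip in the frame of slot_mouth below -0.038 m and z of probe_shoulder in the frame of slot_mouth above 0.002 m and angle between the z axis of probe and the z axis of melter, either way round below 0.1 rad and contact force between the fingers and probe above 2 N and contact force between probe and melter below 12 N and linear speed of each of probe, scoop below 0.02 m/s and height (world z) of scoop below 0.006 m and angle between scoop's own z axis and vertical below 0.08 rad and contact force between the arm and scoop below 0.2 N); the arm keeps its last pose, push and grip.
It fails at once if the wax block is moved more than 25 mm (distance of wax_slab from where it was at the start of the episode above 0.025 m).
It fails at once if the card roll is moved more than 25 mm (distance of card_roll from where it was at the start of the episode above 0.025 m).
It fails at once if the tape is moved more than 25 mm (distance of tape_roll from where it was at the start of the episode above 0.025 m).
It also fails if it takes over 64 s, if anything falls off the work surface, if the arm or the gripper's body presses on something with over 40 N, if the wrist force passes 120 N, or if a joint passes its speed limit or range.

ROBOT

A 7-joint arm with a two-finger parallel gripper is mounted at the origin on a cart in front of the work surface, level with it; the furniture and walls round the work are solid. World frame = base frame: x ahead of the robot, y to its left, z up, the work surface at z = 0. Lengths are in m, angles in degrees, forces in N, time in s.
With the tool pointing down it reaches from about 0.425 to 0.875 m from the base axis. Payload 4.7 kg.
Tool frame: the origin (TCP) lies at the very end of the fingers, on their centre line; the grasp point (between the pads) lies env.pinch_z behind it (env.pinch_z is the distance from the TCP to the grasp point, in m); z points along the fingers, y is the line along which they close (so a half turn about z gives the same grasp; the last joint's range is limited). The gripper opens to 85 mm and grips with 20 to 120 N. Pads are 22 mm wide; open, the fingers measure 114 mm over their backs; the gripper's body (76 mm by 85 mm) begins 54 mm behind the grasp point. The pads swing forward as they close: fully open they stand 13 mm farther back than shut.
Start: joints at [-67.03, 18.392, -4.016, 83.108, 1.295, 78.541, -3.26], TCP at [0.245, 0.602, 0.231] pointing down, gripper open.
Joint ranges: [-163.93, 163.93], [-17.29, 119.83], [-79.2, 71.16], [3.27, 140.29], [-89.18, 269.18], [5.43, 117.66], [-154.24, 154.24]. Speed limits (degrees/s): [147.25, 147.25, 180, 180, 180, 180, 180].

INTERFACE

Orientations are given as [roll, pitch, yaw] about the fixed x, y, z axes, in that order (R = Rz(yaw) Ry(pitch) Rx(roll)).
In Python, from workcell import env gives the robot as it stands. Calls block until the motion is done:
- env.move_pose(position, orientation): joint-space move of the TCP to a pose.
- env.servo_line(position, ori=None, max_speed=0.15, force_limit=None): straight line of the TCP; ori=None keeps the orientation; max_speed is the mean speed in m/s. With force_limit (N) it stops when the force on the tool has changed by that much, and returns True; else False.
- env.movej(angles): joint-space move.
- env.command_gripper(opening, newtons=None): finger opening in m; newtons is the grip in N (None keeps the last); returns when the fingers have stopped.
- env.wait(seconds).
- env.inverse_kinematics(position, orientation): joint angles nearest the present ones, or None.
- env.read_state(): the state.
- env.snapshot(name): name is "scene" or "top" or "wrist"; returns a dict with "pixels" (384x512x3 uint8, red, green, blue), "fx", "fy", "cx", "cy" (pixels), "cam_to_world" (4x4, takes a point from camera to world coordinates); the wrist camera has in their place "mount" (4x4, takes a point from camera to tool coordinates, whose origin is the TCP and whose axes are the flange's). Camera axes: x right, y down, z forward; pixel columns grow to the right and rows downward; lengths in m; the calibration is good to about 2 mm. A picture is of the moment at which its call begins: read the wrist's pose just before it. There is no depth.
A pose or a line that the arm cannot do raises env.Unreachable and nothing moves.
- env.finish_job(): hands the job in; it is judged then, once.
The state is a dict: "clock": time; "joint_positions": joint angles; "dq": joint speeds; "joint_torque": joint torques, N m; "ee_pos": TCP position; "tcp_rot": TCP orientation; "contact_force": force on the tool from outside, world axes, zero at the start; "moment": the same for the moment, N m; "finger_gap": finger opening in m; "finger_force": force on a finger pad.
Only numpy, scipy, OpenCV 4.12 (cv2) and the standard library are available. Lean on these libraries where they do the work, as an engineer would, in place of code of your own. Each camera call takes 0.05 s, during which the arm holds its last target. There are 200 camera calls.

## Working session

There is one attempt and no reset: what is moved stays moved. The work goes in short steps, each a Python script; the robot and the scene stay as the last script left them, time stands still between calls to the robot, and variables do not carry over. Pictures are saved under pics/ and viewed, at most 10 in all, crops included, and the job is handed in when it is done.

```bash
mkdir -p pics; ls
python3 - <<'E'
from workcell import env
import cv2,numpy as np
for n in ("scene","top"):
    s=env.snapshot(n); cv2.imwrite(f"pics/{n}0.png",cv2.resize(s["pixels"][:,:,::-1],(800,600),interpolation=cv2.INTER_CUBIC))
    print(n,s["fx"],s["fy"],s["cx"],s["cy"]);print(np.round(s["cam_to_world"],4).tolist())
s=env.snapshot("wrist");print(s["fx"],np.round(s["mount"],4).tolist())
st=env.read_state();print(st["clock"],st["tcp_rot"],env.pinch_z,st["finger_gap"])
E
```

```text
pics
scene 439.7010186255708 439.7010186255708 252.4075109596527 189.87600825361065
[[0.5559, -0.6503, 0.5178, -0.0875], [-0.8312, -0.443, 0.3359, -0.3851], [0.011, -0.6171, -0.7868, 1.0339], [0.0, 0.0, 0.0, 1.0]]
top 412.77534416412357 412.77534416412357 256.7197823070455 191.8029971915355
[[-0.0201, -0.992, 0.1245, 0.3841], [-0.9998, 0.0197, -0.004, 0.0141], [0.0015, -0.1246, -0.9922, 1.3009], [0.0, 0.0, 0.0, 1.0]]
322.0415803668412 [[-0.0004, -0.9592, -0.2826, 0.0721], [1.0, -0.0001, -0.0009, 0.0009], [0.0008, -0.2826, 0.9592, -0.1436], [0.0, 0.0, 0.0, 1.0]]
0.15 [-1.79915179e+02  5.59445878e-03  1.57839616e+02] 0.0187 0.08574398028278063
```

View pics/top0.png

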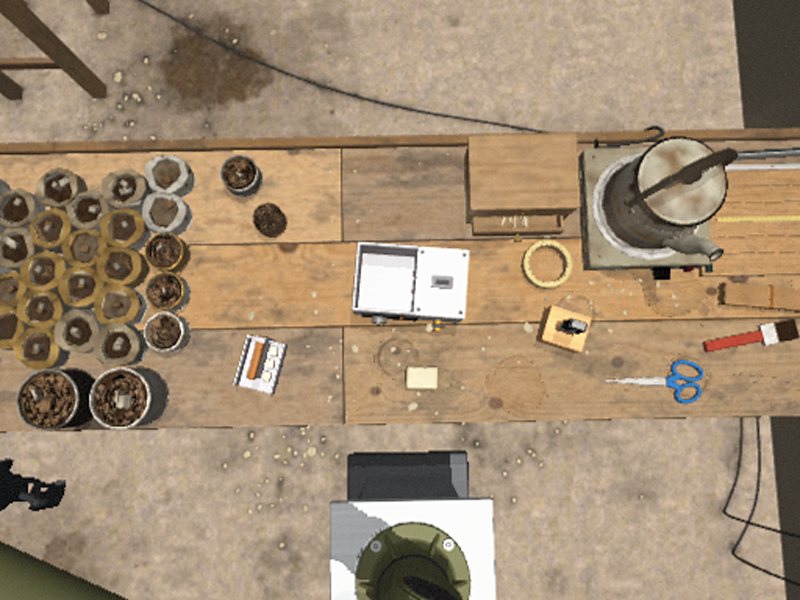

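View pics/scene0.png

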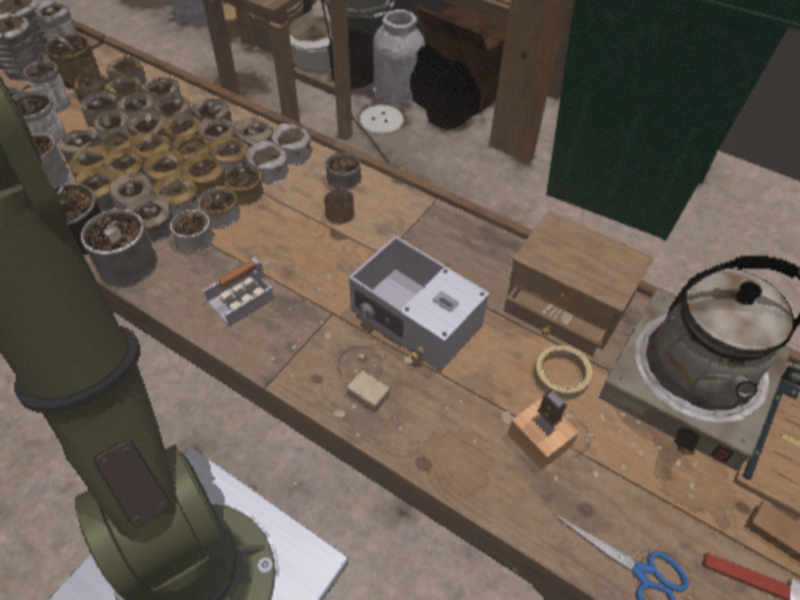

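The top view shows the scoop at about (260,363), the melter with corners from (357,243) to (466,320) and its slot at (442,282). It also shows the stand and probe at (567,328), the tape at (547,263), the wax block at (422,378) and the card roll at (270,220). Next I'll enlarge the scoop and stand, and compute first positions.

```bash
cat > h.py <<'E'
from workcell import env
import numpy as np, cv2
from scipy.spatial.transform import Rotation as Ro
def ray(s,T,u,v,z):
    "pixel -> world point on plane z"
    d=T[:3,:3]@np.array([(u-s["cx"])/s["fx"],(v-s["cy"])/s["fy"],1]); o=T[:3,3]
    return o+d*(z-o[2])/d[2]
def proj(s,T,p):
    q=np.linalg.inv(T)@np.append(p,1); return np.array([s["fx"]*q[0]/q[2]+s["cx"],s["fy"]*q[1]/q[2]+s["cy"]])
def wrist(name=None):
    st=env.read_state(); T=np.eye(4); T[:3,:3]=Ro.from_euler("xyz",st["tcp_rot"],degrees=True).as_matrix(); T[:3,3]=st["ee_pos"]
    s=env.snapshot("wrist"); T=T@s["mount"]
    if name: cv2.imwrite(f"pics/{name}.png",cv2.resize(s["pixels"][:,:,::-1],(800,600),interpolation=cv2.INTER_CUBIC)); np.savez(f"pics/{name}.npz",T=T,**{k:s[k] for k in("fx","fy","cx","cy")})
    return s,T
E
python3 - <<'E'
from h import *
s=env.snapshot("top");T=s["cam_to_world"]
t=s["pixels"][:,:,::-1]; c=env.snapshot("scene")["pixels"][:,:,::-1]
def crop(i,x,y,w=50,h=37): return cv2.resize(i[y-h:y+h,x-w:x+w],(400,296),interpolation=cv2.INTER_CUBIC)
cv2.imwrite("pics/z.png",np.vstack([np.hstack([crop(t,166,233),crop(t,363,210)]),np.hstack([crop(c,153,185),crop(c,348,270)])]))
for n,u,v,z in [("scoop",260,363,.04),("h1",261,341,.082),("h2",251,378,.082),("m1",358,243,.1),("m2",467,248,.1),("m3",466,320,.1),("m4",354,316,.1),("slot",442,282,.1),("probe",572,325,.133),("tape",547,263,.025),("slab",422,378,.028),("roll",270,218,.045)]:
    print(n,ray(s,T,u*.64,v*.64,z).round(4))
w,_=wrist("w0")
E
```

```text
scoop [0.4236 0.286  0.04  ]
h1 [0.4636 0.2753 0.082 ]
h2 [0.3946 0.2936 0.082 ]
m1 [0.6448 0.0888 0.1   ]
m2 [ 0.631  -0.1177  0.1   ]
m3 [ 0.4941 -0.1113  0.1   ]
m4 [0.5058 0.0979 0.1   ]
slot [ 0.5668 -0.0684  0.1   ]
probe [ 0.4781 -0.3001  0.133 ]
tape [ 0.6126 -0.2856  0.025 ]
slab [ 0.3884 -0.0289  0.028 ]
roll [0.7109 0.267  0.045 ]
```

View pics/z.png

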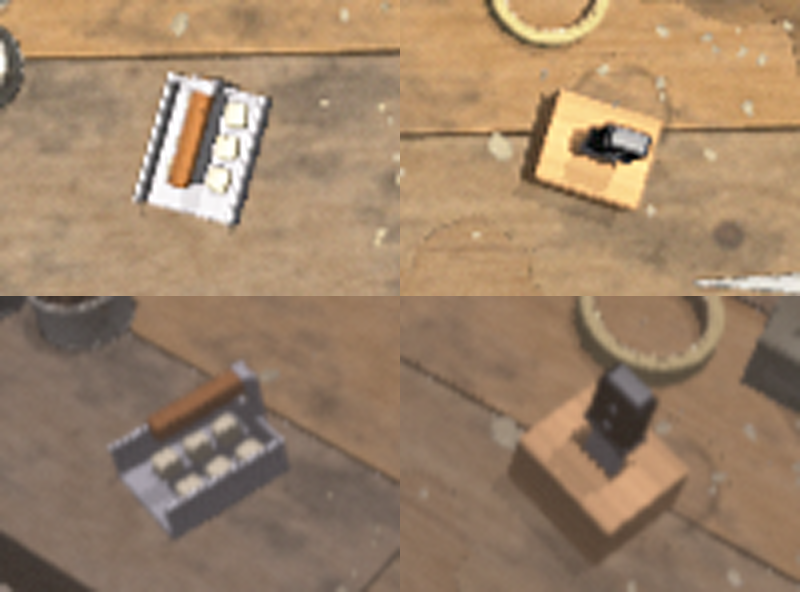

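View pics/w0.png

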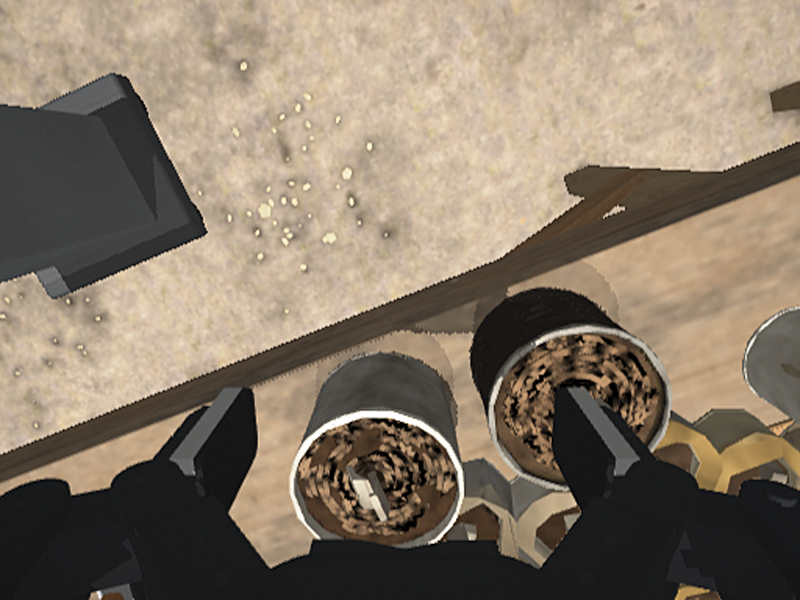

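The scoop's closed end points away from the robot and its mouth faces the robot, with a yaw of about -15°. The handle runs from about (202,95) to (182,186) in the crop. The probe's wide side lies roughly along y, with a stand yaw of about -16°. Now I'll check reachability and look at the scoop from close by.

```bash
cat >> h.py <<'E'
def tool(yaw,th=0,flip=True):
    "tool orientation for object yaw (pinch across its y), tipped th deg about its y (-x end down)"
    R=Ro.from_euler("zyx",[yaw,-th,180],degrees=True)
    if flip: R=R*Ro.from_euler("z",180,degrees=True)
    return R
def eul(R): return R.as_euler("xyz",degrees=True)
def tcp(p,R): return np.asarray(p)+R.apply([0,0,env.pinch_z])
E
python3 - <<'E'
from h import *
m=np.array([0.571+.02,0.035,.115])
for f in(True,False):
  for th in(0,30,60,68):
    R=tool(-4,th,f); S=Ro.from_euler("zy",[-4,-th],degrees=True)
    g=m+S.apply([.05,0,.07]); q=env.inverse_kinematics(tcp(g,R),eul(R)); print(f,th,g.round(3),None if q is None else np.round(q))
R=tool(-15); p=[.422,.284,.22]
try: env.move_pose(p,eul(R)); print(env.read_state()["joint_positions"].round(1) if hasattr(env.read_state()["joint_positions"],"round") else env.read_state()["joint_positions"])
except env.Unreachable as e: print("unreach",e)
wrist("w1"); print(env.read_state()["clock"])
E
```

```text
True 0 [0.641 0.032 0.185] [-25.  20.  25.  90.  -9.  71.  96.]
True 30 [0.599 0.032 0.201] [-18.  37.  22.  70. -12. 105.  98.]
True 60 [0.555 0.032 0.193] None
True 68 [0.545 0.032 0.187] None
False 0 [0.641 0.032 0.185] [-32.  22.  34.  90. -13.  72. -82.]
False 30 [0.599 0.032 0.201] [-26.  40.  37.  70. -19. 107. -77.]
False 60 [0.555 0.032 0.193] None
False 68 [0.545 0.032 0.187] None
[-42.2   1.5   5.2 104.   -0.2  74.5  68.2]
1.7167
```

View pics/w1.png

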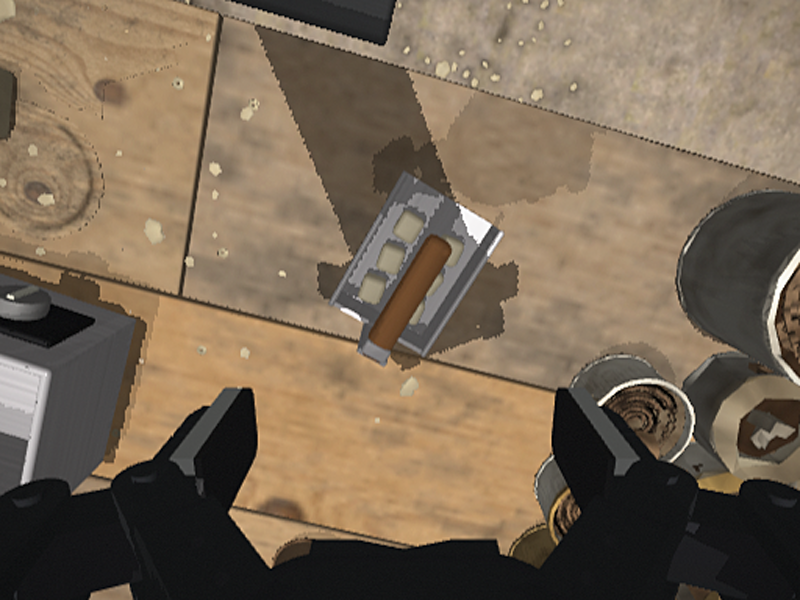

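The wrist view shows the scoop clearly, with the handle running from (378,350) to (438,240). It is also rotated more than expected: my Euler order was extrinsic, so I'll fix that, then measure the handle and scan which pour yaw the arm can reach.

```bash
sed -i 's/"zyx",\[yaw/"ZYX",[yaw/' h.py
python3 - <<'E'
from h import *
d=np.load("pics/w1.npz");T=d["T"]
a,b=[ray(d,T,u*.64,v*.64,.082) for u,v in((378,348),(438,240))]
print("handle ends",a.round(4),b.round(4),"yaw",np.degrees(np.arctan2(*(a-b)[1::-1])),np.linalg.norm(a-b))
bay=np.array([.5705,.035])
for f in(True,False):
  for yaw in range(-180,180,15):
    r=[]
    for th in(0,20,40,50,60):
      R=tool(yaw,th,f); S=Ro.from_euler("ZY",[yaw,-th],degrees=True)
      m=np.r_[bay,.115]+S.apply([0,0,0])+np.r_[.02*np.cos(np.radians(yaw)),.02*np.sin(np.radians(yaw)),0]
      q=env.inverse_kinematics(tcp(m+S.apply([.05,0,.07]),R),eul(R))
      r.append(q)
    n=sum(x is not None for x in r)
    if n>=4: print(f,yaw,[None if x is None else np.round(x).astype(int).tolist() for x in r])
E
```

```text
handle ends [0.4636 0.2812 0.082 ] [0.3917 0.2978 0.082 ] yaw -13.033868616411594 0.07376037459761196
True -150 [[-24, 4, 22, 108, -1, 68, -62], [-27, 20, 23, 91, 1, 88, -64], [-27, 38, 24, 74, 3, 108, -64], [-27, 47, 25, 65, 4, 117, -62], None]
True -135 [[-23, 5, 23, 107, -2, 68, -44], [-28, 19, 21, 93, 6, 86, -53], [-30, 34, 20, 78, 11, 103, -55], [-30, 42, 20, 70, 14, 111, -55], [-49, 63, 61, 64, -5, 117, -33]]
True -120 [[-23, 7, 24, 105, -3, 68, -27], [-28, 17, 20, 94, 10, 82, -41], [-32, 30, 17, 83, 19, 97, -48], [-33, 37, 16, 78, 23, 104, -49], [-34, 45, 15, 72, 27, 112, -50]]
True -105 [[-22, 9, 25, 103, -4, 69, -11], [-28, 15, 18, 97, 14, 78, -29], [-33, 25, 14, 90, 26, 90, -40], [-35, 32, 12, 86, 31, 97, -44], [-36, 38, 10, 82, 36, 103, -47]]
True -90 [[-22, 12, 26, 100, -5, 69, 5], [-28, 13, 17, 99, 17, 73, -17], [-34, 20, 11, 97, 33, 83, -33], [-36, 25, 8, 95, 39, 89, -40], [-37, 31, 5, 93, 45, 95, -45]]
True -75 [[-22, 14, 27, 98, -7, 70, 21], [-29, 10, 17, 102, 18, 68, -4], [-34, 14, 8, 104, 39, 75, -26], [-36, 18, 4, 104, 47, 81, -35], [-37, 24, 0, 104, 54, 87, -43]]

[... 4603 characters left out ...]
57, 91, 43], [-5, 32, 37, 99, -65, 101, 50]]
False 105 [[-30, 10, 19, 101, -4, 69, 5], [-21, 14, 26, 98, -26, 77, 27], [-13, 25, 33, 94, -45, 93, 44], [-9, 32, 34, 91, -53, 101, 50], [-5, 39, 35, 88, -60, 110, 55]]
False 120 [[-30, 8, 19, 104, -3, 69, 19], [-21, 17, 26, 96, -24, 82, 40], [-14, 30, 32, 87, -41, 100, 54], [-10, 38, 34, 82, -48, 110, 58], [5, 42, 17, 77, -47, 113, 55]]
False 135 [[-30, 6, 19, 106, -2, 68, 35], [-21, 18, 25, 93, -21, 86, 53], [-15, 35, 31, 80, -36, 106, 64], [-11, 43, 33, 74, -42, 116, 67], [14, 47, -4, 67, -31, 117, 54]]
False 150 [[-29, 4, 19, 108, -1, 68, 51], [-22, 20, 25, 92, -17, 89, 66], [-16, 38, 30, 75, -29, 110, 74], [1, 43, 7, 67, -24, 117, 66], None]
```

Run:
```python
from h import *
d=np.load("pics/w1.npz");T=d["T"]
c=[ray(d,T,u*.64,v*.64,.035) for u,v in((405,172),(502,232),(425,356),(332,303))]
print(np.round(c,4), np.mean(c,0))
yaw=-13.; g=np.array([.421,.2905,.073])
R=tool(yaw)
env.servo_line(tcp(g+[0,0,.05],R),eul(R),.2)
wrist("w2")
env.servo_line(tcp(g,R),None,.08,force_limit=15)
env.command_gripper(.0,100); st=env.read_state(); print(st["ee_pos"],st["finger_gap"],st["finger_force"],st["clock"])
env.servo_line(tcp(g+[0,0,.03],R),None,.05)
st=env.read_state();print(st["finger_gap"],st["contact_force"],st["clock"])
wrist("w3")
```

```text
[[0.3622 0.2708 0.035 ]
 [0.3824 0.3419 0.035 ]
 [0.4794 0.3169 0.035 ]
 [0.4585 0.2452 0.035 ]] [0.42059286 0.29369151 0.035     ]
[0.42112911 0.29076474 0.05461517] 0.014629635778571449 97.73537993431091 3.925
0.0145781963714322 [-0.23568487 -0.204919   -3.81864496] 4.675
```

View pics/w3.png

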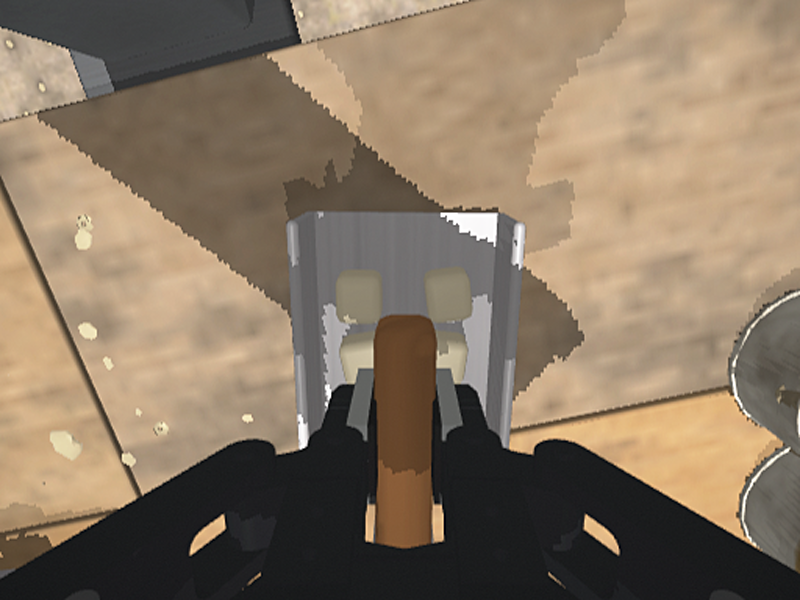

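The scoop is held square across its handle: handle at (405,430), tray mouth at (405,213). Now the pour.

```bash
cat >> h.py <<'E'
BAY=np.array([.5708,.035])
def pour(th,z,yaw=-85,back=.022):
    R=tool(yaw,th); S=Ro.from_euler("ZY",[yaw,-th],degrees=True)
    m=np.r_[BAY,z]+Ro.from_euler("Z",yaw,degrees=True).apply([back,0,0])
    return tcp(m+S.apply([.05,0,.07]),R),eul(R)
E
python3 - <<'E'
from h import *
R=tool(-13)
env.servo_line(tcp([.421,.2905,.25],R),None,.15)
p,o=pour(0,.18); env.servo_line(p,o,.15); print(env.read_state()["clock"],env.read_state()["joint_positions"])
for th,z,v in((12,.13,.06),(22,.115,.06),(32,.112,.03),(42,.112,.03),(52,.112,.03),(60,.112,.03)):
    p,o=pour(th,z); env.servo_line(p,o,v)
    st=env.read_state(); print(th,st["clock"],st["finger_gap"],np.round(st["contact_force"],1))
env.wait(.5)
t=env.snapshot("top")["pixels"][:,:,::-1]; s=env.snapshot("scene")["pixels"][:,:,::-1]
f=lambda i,x,y:cv2.resize(i[y-60:y+60,x-80:x+80],(400,300),interpolation=cv2.INTER_CUBIC)
cv2.imwrite("pics/p1.png",np.hstack([f(t,255,185),f(s,262,185)]))
E
```

```text
8.425 [-22.81830081   9.96028107  26.94390694  94.65191936  -4.64593371
  76.50063801   9.92954067]
12 9.2833 0.014394667676432863 [ 0.2 -0.9 -2.4]
22 9.675 0.014146888636900255 [ 0.3 -0.4 -2.9]
32 10.225 0.014237671200291745 [-0.3 -0.6 -2.4]
42 10.7917 0.014308355484953274 [-0.7 -0.  -1.7]
52 11.3583 0.014545013916951597 [ 0.5 -0.4 -2.4]
60 11.8417 0.01424122647032639 [ 0.  -0.  -3.5]
```

View pics/p1.png

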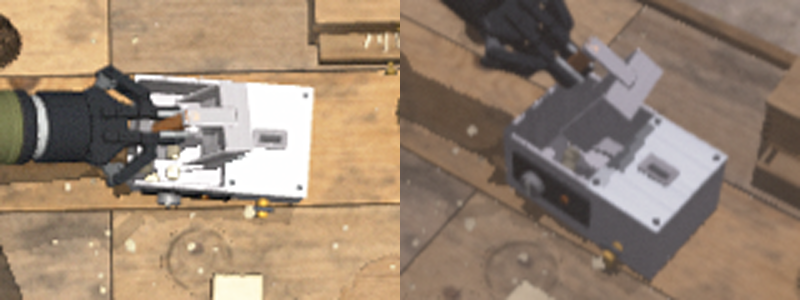

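The scoop is tipped over the bay, and lumps are visible inside at about (165,165) in the left half. I'll dwell a little further over, lift away, untip and check the bay.

Run:
```python
from h import *
try:
    p,o=pour(66,.114); env.servo_line(p,o,.03)
except env.Unreachable: print("66 no")
env.wait(1)
p,o=pour(60,.17); env.servo_line(p,o,.15)
p,o=pour(0,.2); env.servo_line(p,o,.12)
R=tool(-13); env.servo_line(tcp([.421,.2905,.25],R),eul(R),.18)
st=env.read_state(); print(st["clock"],st["contact_force"],st["joint_positions"])
t=env.snapshot("top")["pixels"][:,:,::-1]; s=env.snapshot("scene")["pixels"][:,:,::-1]
f=lambda i,x,y:cv2.resize(i[y-45:y+45,x-60:x+60],(400,300),interpolation=cv2.INTER_CUBIC)
w,_=wrist()
cv2.imwrite("pics/p2.png",np.vstack([np.hstack([f(t,255,185),f(s,262,185)]),np.hstack([cv2.resize(w["pixels"][:,:,::-1],(400,300)),np.zeros((300,400,3),np.uint8)])]))
```

```text
17.7333 [ 0.45814222 -1.13914391 -2.21951754] [-46.04032316   1.37477806   8.72501991 102.85019173  -0.19489866
  75.79309918  39.62491544]
```

View pics/p2.png

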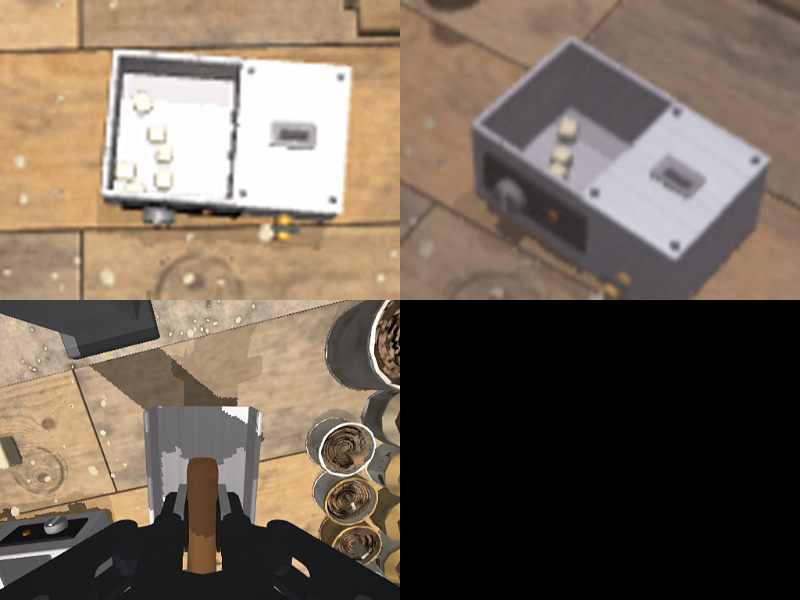

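All six lumps are in the bay (left crop: (142,102), (157,132), (165,153), (163,180), (126,170), (135,188)), and the scoop is empty and level. I'll set it back and go look at the probe.

Run:
```python
from h import *
R=tool(-13); g=np.array([.421,.2905,.0])
env.servo_line(tcp(g+[0,0,.08],R),None,.15)
hit=env.servo_line(tcp(g+[0,0,.070],R),None,.02,force_limit=2.5)
st=env.read_state(); print(hit,st["ee_pos"],st["contact_force"])
env.command_gripper(.085); env.wait(.3)
env.servo_line(tcp(g+[0,0,.2],R),None,.15)
R=tool(74,0,False)
env.servo_line([.478,-.16,.26],eul(R),.3)
env.servo_line([.478,-.29,.19],eul(R),.2)
print(env.read_state()["clock"],env.read_state()["joint_positions"])
t=env.snapshot("top"); T=t["cam_to_world"]
cv2.imwrite("pics/t3.png",t["pixels"][:,:,::-1])
c=[ray(t,T,313+u/4,173+v/4,.05) for u,v in((562-400,92),(667-400,122),(635-400,210),(535-400,178))]; print(np.round(c,4),np.mean(c,0))
w,_=wrist("w4"); im=cv2.imread("pics/w4.png")
tt=cv2.resize(t["pixels"][175:295,100:260,::-1],(267,200)); im[400:600,0:267]=tt; cv2.imwrite("pics/w4b.png",im)
```

```text
True [0.42140826 0.29098479 0.05458583] [-0.13495976  0.6219542   4.09466787]
24.225 [ -8.84599763  10.12531383  41.73315731 100.83544798  -7.12552597
  71.70451557  18.77697799]
[[ 0.5222 -0.286   0.05  ]
 [ 0.4977 -0.3648  0.05  ]
 [ 0.4314 -0.3368  0.05  ]
 [ 0.4571 -0.2623  0.05  ]] [ 0.47709776 -0.31246678  0.05      ]
```

View pics/w4b.png

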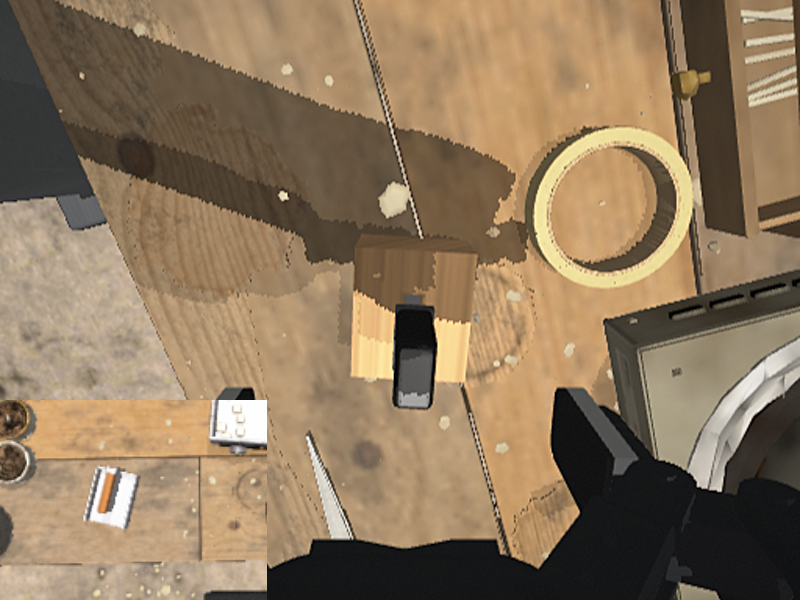

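The scoop stands upright at its place (inset (112,495)). In the wrist view the probe handle's top face spans (399,347), (436,347), (431,408) and (394,405). Next: compute the pose, approach, and grip.

Run:
```python
from h import *
d=np.load("pics/w4.npz");T=d["T"]
for z in(.133,.138):
    c=np.array([ray(d,T,u*.64,v*.64,z) for u,v in((399,347),(436,347),(431,408),(394,405))])
    a=(c[0]+c[1]-c[2]-c[3])/2; b=(c[1]+c[2]-c[0]-c[3])/2
    print(z,c.mean(0).round(4),"len",np.linalg.norm(a),np.linalg.norm(b),"y-axis ang",np.degrees(np.arctan2(a[1],a[0])),"x-axis",np.degrees(np.arctan2(b[1],b[0])))
c=np.array([ray(d,T,u*.64,v*.64,.05) for u,v in((358,247),(477,252),(467,382),(352,378))]);print(c.round(4),c.mean(0))
a=c[1]-c[2]; print(np.degrees(np.arctan2(a[1],a[0])))
```

```text
0.133 [ 0.4779 -0.3094  0.133 ] len 0.028309996968629247 0.0161400198573426 y-axis ang 70.06639876034608 x-axis -18.53436926265794
0.138 [ 0.4784 -0.3072  0.138 ] len 0.02760628738874294 0.015738822831226584 y-axis ang 70.06639876034616 x-axis -18.534369262657993
[[ 0.4598 -0.26    0.05  ]
 [ 0.5244 -0.2814  0.05  ]
 [ 0.4994 -0.3587  0.05  ]
 [ 0.4319 -0.3367  0.05  ]] [ 0.47886863 -0.30918362  0.05      ]
72.10511820378508
```

Run:
```python
from h import *
R=tool(72,0,False); g=np.array([.4785,-.309,.1115])
env.command_gripper(.06)
env.servo_line(tcp(g+[0,0,.06],R),eul(R),.15)
print(env.servo_line(tcp(g,R),None,.06,force_limit=8))
env.command_gripper(0,70); st=env.read_state(); print(st["ee_pos"],st["finger_gap"],st["finger_force"],st["contact_force"])
env.servo_line(tcp(g+[0,0,.15],R),None,.08)
st=env.read_state(); print(st["finger_gap"],st["contact_force"],st["clock"])
R=tool(86.5,0,False)
env.servo_line(tcp([.566,-.069,.262],R),eul(R),.15)
st=env.read_state(); print(st["ee_pos"],st["clock"],st["joint_positions"])
wrist("w5")
t=env.snapshot("scene"); cv2.imwrite("pics/s5.png",t["pixels"][:,:,::-1])
```

```text
False
[ 0.47860787 -0.30897784  0.09312296] 0.01716506219518431 68.09200644493103 [-0.58615773  0.8944035   3.08419786]
0.017269468855078667 [-0.66414613  0.4185305  -1.14977991] 28.75
[ 0.56574153 -0.07020769  0.2433721 ] 30.6 [-23.84500386   8.7405927   31.60160104  94.89165114  -4.65536478
  77.68507538   4.84744728]
```

View pics/w5.png

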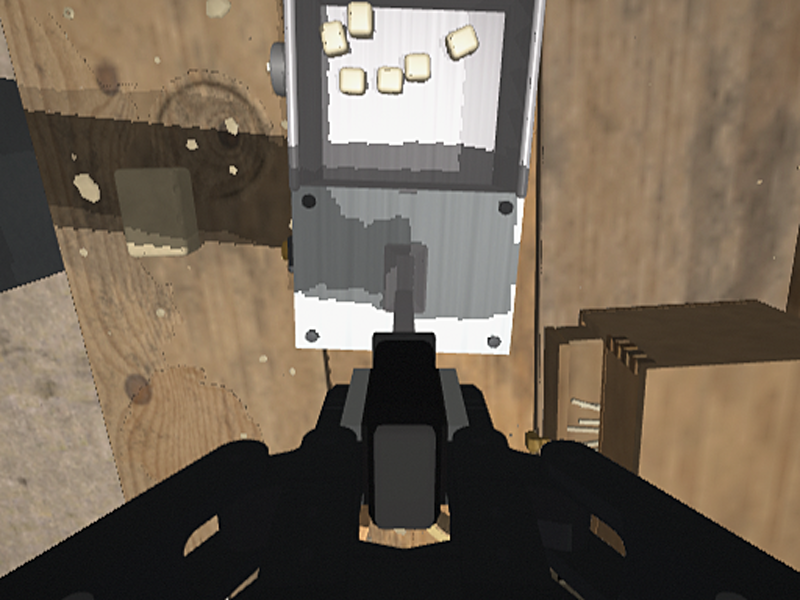

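The wrist view shows the probe held straight above the guard. The lips span about (385,242) to (427,312), and the guard screws are at (309,202), (505,208), (493,342) and (312,336). That's my tenth and last picture, so from here I'll use numbers only: compute the slot from these and locate the blade tip.

Run:
```python
from h import *
d=np.load("pics/w5.npz");T=d["T"]
P=lambda L,z:np.array([ray(d,T,u*.64,v*.64,z) for u,v in L])
s=P([(309,202),(505,208),(493,342),(312,336)],.1); print("screws",s.round(4).tolist(),s.mean(0))
a=s[0]+s[1]-s[2]-s[3]; print("yaxis",np.degrees(np.arctan2(a[1],a[0])))
l=P([(386,242),(427,242),(426,312),(384,310)],.106); print("lips",l.round(4).tolist(),l.mean(0))
c=P([(295,348),(510,354)],.1); print("front edge",c.round(4).tolist())
st=env.read_state(); tip=np.array(st["ee_pos"])-[0,0,.0851]
print("tip",tip,"pred px",proj(d,T,tip)/.64, [ (proj(d,T,tip+Ro.from_euler("z",-3.5,degrees=True).apply(o))/.64).round(1).tolist() for o in([-.004,0,0],[.004,0,0],[0,-.012,0],[0,.012,0])])
# look with the probe shifted aside so that the slot is bare
env.servo_line(np.array(st["ee_pos"])+[0,-.06,.02],None,.15)
w,T2=wrist("w6"); g=cv2.cvtColor(w["pixels"],cv2.COLOR_RGB2GRAY)
u,v=proj(w,T2,[.566,-.069,.106]).astype(int); print(u,v)
for r in range(v-32,v+32,2): print(r,"".join("%3d"%(x//4) for x in g[r,u-34:u+34:2]))
```

```text
screws [[0.5156, -0.0197, 0.1], [0.6254, -0.03, 0.1], [0.6176, -0.1102, 0.1], [0.5081, -0.0994, 0.1]] [ 0.5666887  -0.06484019  0.1       ]
yaxis 84.5299677884747
lips [[0.5574, -0.044, 0.106], [0.5804, -0.0455, 0.106], [0.5777, -0.0866, 0.106], [0.5533, -0.0838, 0.106]] [ 0.56719871 -0.06498662  0.106     ]
front edge [[0.4969, -0.1065, 0.1], [0.6279, -0.1187, 0.1]]
tip [ 0.56581172 -0.06989226  0.15829803] pred px [403.84531193 313.06651359] [[395.5, 313.1], [412.2, 313.0], [403.9, 336.7], [403.8, 288.7]]
254 113
81  61 61 61 61 61 61 61 61 61 61 61 61 61 61 61 61 61 61 61 61 61 61 61 61 61 61 61 61 61 61 61 61 61 61
83  63 62 61 61 61 61 61 61 61 61 61 61 61 61 61 61 61 61 61 61 61 61 61 61 61 61 61 61 61 61 61 61 61 61
85  30 63 63 63 63 62 61 61 61 61 61 62 53 63 63 63 62 63 63 63 63 63 63 63 62 61 61 61 61 61 61 61 61 61
87  34 33 33 33 33 34 63 63 63 63 57 57 37 37 36 41 41 41 33 31 31 31 30 35 59 62 61 61 61 61 61 61 61 61
89  34 35 37 36 36 35 33 33 32 34 30 41 43 34 42 41 41 41 41 41 41 41 41 42 37 63 61 61 61 61 61 61 61 61
91  34 35 37 37 37 36 36 37 36 37 24 21 25 24 22 
[... 2134 characters left out ...]
4 24 24 24 24 24 24 24 24 23 36 38 38 38 37 38 38 38 39 38
133  29 36 37 36 36 36 36 37 36 35 37 37 27 26 26 27 27 32 31 30 29 30 30 31 38 38 38 38 37 38 38 38 38 38
135  23 32 32 31 36 36 36 37 37 37 38 37 22 25 24 26 25 33 31 36 37 39 39 38 38 38 38 37 37 38 38 38 39 38
137  24 25 25 25 32 36 37 38 22 23 24 23 23 25 24 26 26 25 23 37 37 39 39 37 37 37 38 37 37 38 38 38 38 37
139  24 25 25 25 24 32 23 24 24 25 25 24 23 25 24 25 25 25 23 37 37 39 39 38 37 37 38 37 37 38 37 38 38 37
141  24 25 26 25 25 24 25 25 25 25 25 24 24 24 24 26 25 25 23 37 37 38 39 37 37 38 38 37 37 38 38 38 38 38
143  24 25 26 25 25 25 25 25 24 25 25 24 24 24 23 26 25 25 31 37 37 39 38 37 38 37 38 37 37 38 38 38 38 37
```

Run:
```python
from h import *
d=np.load("pics/w6.npz");T=d["T"]
print("mouth",ray(d,T,254.3,109.5,.106),"slot",ray(d,T,254.8,110.7,.1))
st=env.read_state(); tip=np.array(st["ee_pos"])-[0,0,.0851]; q=Ro.from_euler("z",-3.5,degrees=True)
print(tip,[proj(d,T,tip+q.apply(o)).round(1).tolist() for o in([-.004,.012,0],[.004,.012,0])])
for nm,u,v,r in(("w6",254,138,18),("w5",258,185,26)):
    g=cv2.resize(cv2.imread(f"pics/{nm}.png",0),(512,384),interpolation=cv2.INTER_AREA)
    print(nm,"cols",u-16)
    for k in range(v-r//2,v+r//2): print(k,"".join("%3d"%(x//4) for x in g[k,u-16:u+17]))
# same slot from the top camera
t=env.snapshot("top");print("top pred px",proj(t,t["cam_to_world"],[.567,-.066,.106]))
```

```text
mouth [ 0.56591467 -0.06522435  0.106     ] slot [ 0.56621601 -0.06649386  0.1       ]
[ 0.56582112 -0.12829382  0.17776576] [[253.0, 184.2], [263.9, 184.1]]
w6 cols 238
129  35 31 31 25 23 25 25 24 24 24 24 24 24 24 24 24 24 24 25 24 24 24 24 24 25 24 23 22 23 26 35 39 38
130  36 37 37 26 23 25 25 24 24 24 24 24 24 24 24 24 24 24 24 24 24 24 24 24 24 24 24 23 23 26 35 39 38
131  36 37 37 32 28 24 24 24 24 24 24 24 24 24 24 24 24 24 24 24 24 24 24 24 24 24 24 23 23 26 35 38 38
132  35 36 37 37 34 27 27 26 26 26 26 26 26 26 26 24 24 24 24 24 24 24 24 24 24 24 24 23 26 32 37 38 37
133  35 36 37 37 36 33 27 26 26 26 26 26 27 26 27 32 32 32 31 30 30 31 29 29 30 30 30 30 32 38 38 38 38
134  36 37 37 37 37 35 24 24 25 24 24 25 25 25 27 38 39 38 37 36 36 37 36 36 37 38 37 37 36 38 38 38 38
135  36 37 37 37 37 35 24 24 24 24 24 25 25 25 26 32 32 32 31 36 36 37 37 38 39 39 39 39 38 37 37 38 37
136  31 32 32 32 31 30 24 24 24 24 24 25 26 26 25 25 25 24 25 35 36 36 37 38 38 39 39 38 38 37 37 38 37
137  24 24 25 24 24 23 23 24 24 24 24 25 25 26 25 25 25 24 23 30 36 37 37 38 38 39 39 38 37 37 37 
[... 2997 characters left out ...]
 18 22 24 23 23 23 23 23 25 31 37 37
192  35 30 24 23 24 26 26 25 26 26 22 18 18 18 18 18 18 18 18 18 18 18 22 24 23 23 23 22 23 26 32 37 37
193  34 24 23 23 24 26 26 25 26 25 21 18 18 18 18 18 19 18 18 18 18 18 22 25 23 23 23 22 23 26 32 37 37
194  34 24 23 23 24 26 26 25 25 24 20 18 18 18 18 18 19 18 18 18 18 18 22 25 24 23 23 22 23 26 32 37 37
195  34 24 23 23 24 26 26 25 25 24 20 18 18 19 18 18 18 18 18 18 18 18 21 25 25 23 23 22 23 26 32 37 37
196  33 29 28 22 22 26 26 24 25 24 20 18 18 18 18 18 18 19 18 18 18 18 21 25 25 24 23 22 23 26 33 37 37
197  33 35 34 22 22 24 24 24 24 24 20 18 18 18 18 18 18 18 19 18 18 18 20 25 25 24 24 23 23 26 34 37 36
top pred px [282.17954378 180.1116737 ]
```

The prediction of the blade tip agrees with the image to within 1 px (far edge at row 185, columns 252.5–264). The slot is at about (0.5660, -0.0660). Now I'll insert with force sensing.

Run:
```python
from h import *
R=tool(85.6,0,False); xy=np.array([.566,-.066])
go=lambda z,v,**k: env.servo_line(np.r_[xy,z+.0851],eul(R),v,**k)
go(.165,.12); go(.114,.08); env.wait(.2)
f0=np.array(env.read_state()["contact_force"])
for z in(.1,.09,.05):
    hit=go(z,.02,force_limit=4); st=env.read_state()
    print(z,hit,"tip",np.array(st["ee_pos"])-[0,0,.0851],"dF",(np.array(st["contact_force"])-f0).round(2),np.round(st["moment"],2),st["clock"])
    if hit: break
```

```text
0.1 False tip [ 0.56610323 -0.06601288  0.10009594] dF [ 0.18  1.29 -0.84] [-0.05 -0.05 -0.04] 33.9
0.09 False tip [ 0.56601792 -0.06601697  0.08997916] dF [0.51 0.45 0.44] [-0.02 -0.07 -0.03] 34.55
0.05 False tip [ 0.56606974 -0.06599041  0.05010414] dF [ 0.88  0.95 -0.26] [ 0.02 -0.01 -0.01] 36.7
```

Run:
```python
from h import *
env.wait(.5); st=env.read_state(); print(st["finger_gap"],st["finger_force"],np.round(st["contact_force"],2),st["clock"])
print(env.finish_job())
```

```text
0.017245823019377323 68.19378018379211 [ 0.48  0.38 -0.89] 37.2
the job is handed in; nothing more can be done
None
```

The job is handed in at 37.2 s of the 64 s allowed: all six lumps are in the bay, the scoop is back upright on the table, and the gripper is holding the probe about 56 mm down the slot with no noticeable contact force; no verdict came back, and I had no picture left to check the final pose.

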